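Set the raised feeder's height and stock it for the pet sitter

TASK

Ready the raised feeder for the pet sitter: first, with the deck still empty, spin the brass knurled collar until the top of the deck is level with the top of the orange marker, and let go. Then pile all the blue plates squarely on the middle of the deck, their long sides along the deck's long side, and last lay the mustard lid squarely on top of the pile, handle up. Leave the marker and the other things on the worktop where they are.

Things in the scene. Friction and masses are not known exactly. Their poses are not given: they have to be found in the camera images.
- plate1_c (a point): a blue glazed porcelain serving plate, a flat solid slab 58 mm (its x) by 90 mm (its y) by 9 mm thick, about 0.11 kg, top and underside alike; the point is the centre of the slab, half-way up. Three to five plates are present, the others are absent
- plate2_c (a point): a blue glazed porcelain serving plate, a flat solid slab 58 mm (its x) by 90 mm (its y) by 9 mm thick, about 0.11 kg, top and underside alike; the point is the centre of the slab, half-way up. Three to five plates are present, the others are absent
- plate3_c (a point): a blue glazed porcelain serving plate, a flat solid slab 58 mm (its x) by 90 mm (its y) by 9 mm thick, about 0.11 kg, top and underside alike; the point is the centre of the slab, half-way up. Three to five plates are present, the others are absent
- plate4_c (a point): a blue glazed porcelain serving plate, a flat solid slab 58 mm (its x) by 90 mm (its y) by 9 mm thick, about 0.11 kg, top and underside alike; the point is the centre of the slab, half-way up. Three to five plates are present, the others are absent
- plate5_c (a point): a blue glazed porcelain serving plate, a flat solid slab 58 mm (its x) by 90 mm (its y) by 9 mm thick, about 0.11 kg, top and underside alike; the point is the centre of the slab, half-way up. Three to five plates are present, the others are absent
- lid_grip (a point): the mustard cover lid (stiff silicone): a flat plate 68 mm (its x) by 100 mm (its y), 6 mm thick, with an upright bar handle on its middle, 14 mm (x) by 42 mm (y) by 24 mm tall; the point is the middle of the bar, 12 mm above the plate's top and 18 mm above the lid's underside; z points up when the lid lies the right way
- deck_center (a point): white deck of the raised feeder, 78 mm (its x) by 120 mm (its y); it slides straight up and down, 46 to 78 mm above the worktop. The point is the centre of its flat top face; z is up. A level arm 44 mm wide, flush with the top, runs from its +y end to the mast and collar, whose axis is 95 mm from the deck's centre along +y
- collar_mid (a point): brass knurled collar, 46 mm across, 26 mm high, 2 mm above the deck's top face and arm; the point is on its axis, half-way up. It runs on a fixed threaded mast 18 mm across, tip 110 mm above the worktop. Turned anticlockwise (from above) it climbs and takes the deck along, 15.7 mm a turn (2.5 mm per rad); clockwise lowers. Needs 0.15 N m; stays where left, also loaded. z up; turns with the collar
- mark_top (a point): the orange marker clip on the feeder's upright gauge, 78 mm from the deck's centre along the deck's -y; the point is the centre of its flat top face. It stays put (do not move it); it starts some 12 to 30 mm higher than the deck's top face. The gauge's post ends 84 mm above the worktop
- tin: the empty aluminium tin, 74 mm across, 42 mm tall: leave alone; origin at the centre of its underside
- spoon: a steel spoon 170 mm long: leave alone; origin under its middle
- jar: a small jar, 48 mm across, 50 mm tall: leave alone; origin at the centre of its underside
- brush: a brush 170 mm long: leave alone; origin under its middle
- bowl: a white bowl, 116 mm across, 45 mm tall: leave alone; origin at the centre of its underside
Things that resemble listed ones, but are neither listed nor needed, are in the scene too. Leave any green or pink look-alike of the part that bears plate2_c alone. There is more than one size of the part that bears lid_grip; the job needs the smaller.

How it is judged (in metres and radians):
On the way, in this order (a step that is already met when the one before it is completed fails the run):
1. the deck is level with the marker and the collar is let go, no plate on the deck yet (z of deck_center in the frame of mark_top between -0.003 and 0.003 m and contact force between the fingers and anything else below 0.1 N and horizontal distance between each of plate1_c, plate2_c, plate3_c, plate4_c, plate5_c and deck_center above 0.04 m), for 0.3 s.
2. all the plates are piled squarely on the deck (horizontal distance between each of plate1_c, plate2_c, plate3_c, plate4_c, plate5_c and deck_center below 0.007 m and z of each of plate1_c, plate2_c, plate3_c, plate4_c, plate5_c in the frame of deck_center above 0.002 m and angle between the y axis of each of plate1_c, plate2_c, plate3_c, plate4_c, plate5_c and the y axis of deck_center, either way round below 0.12 rad and angle between the z axis of each of plate1_c, plate2_c, plate3_c, plate4_c, plate5_c and the z axis of deck_center, either way round below 0.06 rad), for 0.2 s.
3. the lid lies on the pile (horizontal distance between lid_grip and deck_center below 0.009 m and z of lid_grip in the frame of deck_center above 0.038 m and angle between the y axis of lid_grip and the y axis of deck_center, either way round below 0.15 rad and angle between lid_grip's own z axis and vertical below 0.07 rad), for 0.2 s.
At the end, for the whole second after the job is handed in: Deck top within 3 mm of the marker top's height; every plate flat on the pile, centre within 7 mm of the deck's seen from above, long axis within 0.12 rad of the deck's; lid level, handle up, on top of the pile within 9 mm and 0.15 rad; all at rest (all of step 2 and all of step 3 and z of deck_center in the frame of mark_top between -0.003 and 0.003 m and linear speed of each of plate1, plate2, plate3, plate4, plate5, lid below 0.02 m/s); the robot touches nothing.
It fails at once if a bystander (tin, spoon, jar, brush or bowl) is moved more than 4 cm (distance of any of tin, spoon, jar, brush, bowl from where it was at the start of the episode above 0.04 m).
It fails at once if the orange marker is moved along its gauge (distance of mark_top from where it was at the start of the episode above 0.004 m).
Of plate1, plate2, plate3, plate4, plate5 only 3 to 5 are there at a start; the rules pass over those that are not, and their reading is None.
At some moment in a run one of plate1, plate2, plate3, plate4, plate5, lid may be knocked a few centimetres aside while the robot is not near it.
Once in a run the grip may slacken for a moment while it holds something.
It also fails if it takes over 210 s, if anything falls off the work surface, if the arm or the gripper's body presses on something with over 40 N, if the wrist force passes 120 N, or if a joint passes its speed limit or range.

ROBOT

A 6-joint arm with a two-finger parallel gripper is mounted at the origin on the work surface. World frame = base frame: x ahead of the robot, y to its left, z up, the work surface at z = 0. Lengths are in mm, angles in degrees, forces in N, time in s.
With the tool pointing down it reaches from about 300 to 850 mm from the base axis. Payload 4.2 kg.
Tool frame: the origin (TCP) lies midway between the tips of the shut fingers; the grasp point (between the pads) lies 19 mm behind it (env.grip_depth is the distance from the TCP to the grasp point, in mm); z points along the fingers, y is the line along which they close (so a half turn about z gives the same grasp; the last joint's range is limited). The gripper opens to 91 mm and grips with 3 to 60 N. Pads are 32 mm wide; open, the fingers measure 118 mm over their backs; the gripper's body (76 mm by 178 mm) begins 60 mm behind the grasp point.
Start: joints at [65.26, 18.312, 89.639, -0, 72.044, -1.146], TCP at [230.153, 526.947, 213.976] pointing down, gripper open.
Joint ranges: [-177.97, 177.97], [-48.28, 115.42], [12.27, 149.76], [-77.06, 257.06], [2.81, 150.46], [-146.56, 146.56]. Speed limits (degrees/s): [147.25, 147.25, 180, 180, 180, 180].

INTERFACE

Orientations are given as [roll, pitch, yaw] about the fixed x, y, z axes, in that order (R = Rz(yaw) Ry(pitch) Rx(roll)).
In Python, from workcell import env, eyes gives the robot as it stands.
- The arm moves only by the tool send_rows, never from a script. Its argument "motion" is a list of rows, each a list of 7 numbers: the shift along the world's x, y, z normalised to -1 to 1, where 1 is 0.5 m, then the turn, a rotation vector about the world's x, y, z normalised to -1 to 1, where 1 is 60 degrees, then the opening, from -1 (shut) to 1 (fully open). A call has 1 to 20 rows; each row is the pose to reach, as a shift and turn from the pose commanded when the call began; what a row does not reach only later rows make up. A row lasts 1/8 s, in which the tool goes at most 62.5 mm and 10.7 degrees, less where a joint would pass 70% of its speed; a pose out of reach is approached as far as the arm can. A call with a number of a shift or a turn outside -1 to 1 is refused whole. A call with a gripper value outside its range is refused whole. The fingers move at their own pace and stop on an object; "squeeze" is the grip in N (left out, the last holds). Time passes only in rows, so rows that repeat a pose let the fingers close. It gives the time, the measured TCP pose, the force, the opening and the grip force at its end, in the units of the state.
- env.state(): the state, without advancing time (a new reading comes with each control period).
- eyes.grab_frame(name): name is "scene" or "top" or "wrist"; returns a dict with "pixels" (480x640x3 uint8, red, green, blue), "depth" (480x640 float32, mm along the optical axis (not along the pixel's ray), 0 where there is no reading), "fx", "fy", "cx", "cy" (pixels), "distortion" ([k1, k2, p1, p2, k3] as OpenCV has them; the pictures are not rectified), "R" (3x3) and "t" (3): a world point X has camera coordinates R X + t; the wrist camera has in their place "T_tool_cam" (4x4, takes a point from camera to tool coordinates, whose origin is the TCP and whose axes are the flange's). Camera axes: x right, y down, z forward; pixel columns grow to the right and rows downward; lengths in mm; the calibration is good to about 2 mm. A picture is of the moment at which its call begins: read the wrist's pose just before it.
- env.job_done(): hands the job in; it is judged then, once.
The state is a dict: "time_s": time; "qpos": joint angles; "qvel": joint speeds; "effort": joint torques, N m; "ee_pos": TCP position; "ee_rot": TCP orientation; "force": force on the tool from outside, world axes, zero at the start; "torque": the same for the moment, N m; "gripper_width": finger opening in mm; "gripper_force": force on a finger pad.
Only numpy, scipy, OpenCV 4.12 (cv2) and the standard library are available. Lean on these libraries where they do the work, as an engineer would, in place of code of your own. Each camera call takes 0.05 s, during which the arm holds its last target. There are 200 camera calls.

## Working session

There is one attempt and no reset: what is moved stays moved. The work goes in short steps, Python scripts to look and compute and a tool call to move; the robot and the scene stay as the last step left them, time stands still between calls to the robot, and variables do not carry over. Pictures are saved under pics/ and viewed, at most 14 in all, crops included, and the job is handed in when it is done.

Besides the shell and the picture viewer there is one more tool, called as a command line: name --pt "numbers of a row" for each row, then --argument value for the rest. send_rows: Moves the arm, as the interface text tells. Its arguments: {"type":"object","properties":{"motion":{"type":"array"},"squeeze":{"type":"number"}},"required":["motion"]}

```bash
ls; mkdir -p pics
python3 - <<'E'
from workcell import env, eyes
import cv2, pickle
print(env.state())
for n in ("scene","top"):
    f=eyes.grab_frame(n); pickle.dump(f,open(n+'.pkl','wb')); cv2.imwrite(f'pics/{n}0.png',f['pixels'][:,:,::-1])
    print(n,f['fx'],f['cx'],f['cy'],f['distortion'],f['R'],f['t'])
E
```

```text
pics
{'time_s': 0.0, 'qpos': array([ 6.52596833e+01,  1.83493544e+01,  8.97065733e+01,  7.47310166e-04,
        7.20442723e+01, -1.14466477e+00]), 'qvel': array([ 0.06425388, -0.02305561,  0.01625496,  0.03909253, -0.04095805,
       -0.04566569]), 'effort': array([-1.80700987e-03, -4.12476611e+01, -2.31970793e+01,  7.22609460e-02,
        4.57970705e-02, -1.23285886e-04]), 'ee_pos': array([229.92987227, 526.46686683, 213.14207996]), 'ee_rot': array([-1.79899834e+02, -2.71204429e-03,  1.56404115e+02]), 'force': array([-0.43563989,  0.55151125, -0.43299974]), 'torque': array([-0.02906136,  0.06271462,  0.02123533]), 'gripper_force': 0.0, 'gripper_width': 91.33579987387753}
scene 488.47643994296146 321.01649054140563 248.8041493266758 [-0.05649769  0.          0.          0.          0.        ] [[ 0.69511835  0.71889142 -0.00236907]
 [ 0.48461618 -0.47101939 -0.73708066]
 [-0.53099684  0.5112102  -0.67580063]] [-353.60569502 -193.66550069 1618.73628807]
top 491.164183138748 324.7840439676075 234.18039310615202 [0.01335678 0.         0.         0.         0.        ] [[ 4.50059013e-03 -9.99670311e-01 -2.52787112e-02]
 [-9.87974043e-01 -5.38077431e-04 -1.54618887e-01]
 [ 1.54554309e-01  2.56705867e-02 -9.87650741e-01]] [  10.63560102  497.26991039 1097.73508239]
```

View pics/top0.png

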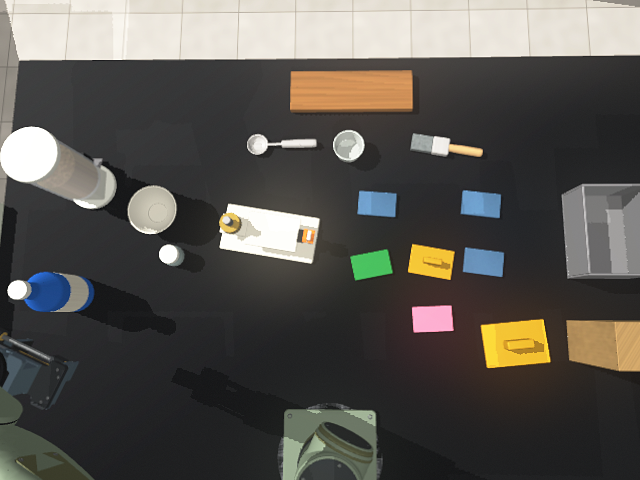

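View pics/scene0.png

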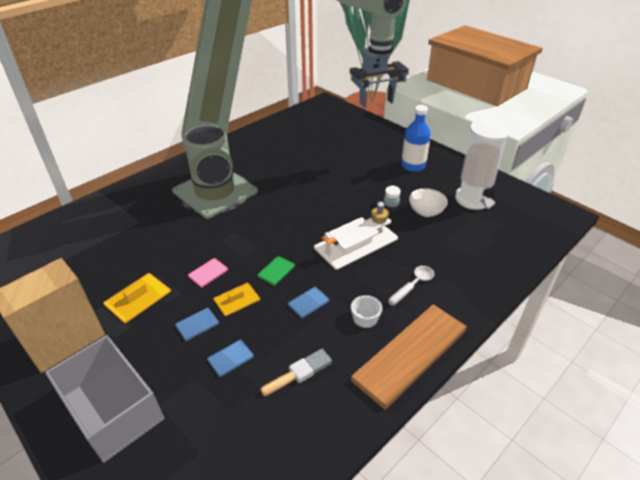

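The top view shows three blue plates at (377,204), (481,204) and (484,262). There are two mustard lids: a smaller one at (431,261) and a larger one at (516,343). The smaller lid fits the description. The collar is at (230,222), the deck at about (265,232) and the marker at (308,236). The green (371,264) and pink (432,319) slabs are look-alikes to leave alone.

```bash
cat > h.py <<'E'
from workcell import env, eyes
import cv2, numpy as np, pickle
from scipy.spatial.transform import Rotation as Ro
def pose(f, s=None):
    """camera->world rotation, origin"""
    if 'R' in f and 'T_tool_cam' not in f:
        R=np.array(f['R']); return R.T, -R.T@np.array(f['t'])
    T=np.array(f['T_tool_cam']); Rt=Ro.from_euler('xyz',s['ee_rot'],degrees=True).as_matrix()
    return Rt@T[:3,:3], Rt@T[:3,3]+s['ee_pos']
def rays(f,uv):
    K=np.array([[f['fx'],0,f['cx']],[0,f['fy'],f['cy']],[0,0,1]])
    p=cv2.undistortPoints(np.array(uv,float).reshape(-1,1,2),K,np.array(f['distortion'])).reshape(-1,2)
    return np.c_[p,np.ones(len(p))]
def onplane(f,uv,z,s=None):
    R,o=pose(f,s); d=rays(f,uv)@R.T
    return o+d*((z-o[2])/d[:,2])[:,None]
def cloud(f,s=None):
    v,u=np.mgrid[0:480,0:640]; R,o=pose(f,s)
    c=rays(f,np.c_[u.ravel(),v.ravel()])*f['depth'].reshape(-1,1)
    return (c@R.T+o).reshape(480,640,3)
def hsv(f): return cv2.cvtColor(f['pixels'],cv2.COLOR_RGB2HSV)
COL={'blue':((98,90,60),(118,255,255)),'must':((20,150,90),(30,255,255)),'orange':((5,150,120),(16,255,255))}
def blobs(f,c,amin=60):
    m=cv2.inRange(hsv(f),*COL[c]); cs,_=cv2.findContours(m,cv2.RETR_EXTERNAL,cv2.CHAIN_APPROX_NONE)
    return [k.reshape(-1,2) for k in cs if cv2.contourArea(k)>amin]
def rect(P):
    """min-area rect of world xy points: centre, (short,long), long-axis angle deg in (-90,90]"""
    (c,(w,h),a)=cv2.minAreaRect(P[:,:2].astype(np.float32))
    if w>h: w,h=h,w; a+=90
    a=a+90  # long axis direction
    return np.round(c,1),np.round((w,h),1),round((a+90)%180-90,1)
def grab(n):
    s=env.state(); return eyes.grab_frame(n),s
E
python3 - <<'E'
from h import *
for n in('top','scene'):
    f=pickle.load(open(n+'.pkl','rb')); C=cloud(f)
    for c in COL:
        for k in blobs(f,c,15):
            m=np.zeros((480,640),np.uint8); cv2.drawContours(m,[k.reshape(-1,1,2)],-1,1,-1)
            z=C[m>0][:,2]; zt=np.percentile(z,[5,50,95])
            h={'blue':9,'must':6,'orange':zt[2]}[c]
            P=onplane(f,k,h)
            print(n,c,k.mean(0).round(),'z',zt.round(1),rect(P))
f=pickle.load(open('top.pkl','rb')); C=cloud(f)
m=(C[...,2]>38)&(C[...,2]<82); m[:195]=0;m[270:]=0;m[:,:210]=0;m[:,330:]=0
print(np.histogram(C[m][:,2],bins=range(38,84,2)))
E
```

```text
top blue [ 86. 295.] z [ 2.6 16.8 28.9] (array([359. , 575.5]), array([39.5, 82.5]), -5.1)
top blue [ 47. 292.] z [110.8 149.8 189.8] (array([365.5, 665.2]), array([ 94.4, 106.2]), 86.7)
top blue [483. 262.] z [ 5.7 10.1 13.7] (array([ 437.4, -357.2]), array([58.9, 91.5]), 82.7)
top blue [377. 204.] z [ 5.2 10.  13.9] (array([ 576.4, -111.3]), array([59.6, 91.1]), 85.7)
top blue [480. 204.] z [ 5.3 10.1 14.1] (array([ 575.8, -357.2]), array([60.3, 92.3]), 83.2)
top must [515. 343.] z [ 6.1  9.9 43.4] (array([ 252. , -421.2]), array([ 97.3, 142.6]), -84.2)
top must [431. 261.] z [ 3.6  7.4 30.6] (array([ 438.2, -236.1]), array([ 67.8, 100.4]), 79.9)
top must [226. 220.] z [75.9 80.  83.8] (array([535.8, 247.3]), array([34.3, 43.8]), -41.1)
top orange [300.  99.] z [18.1 21.1 23.9] (array([832.4,  71.3]), array([12.8, 46.8]), 86.4)
scene blue [230. 358.] z [-0.4  7.5 10.6] (array([ 578.6, -359.4]), array([66.1, 95. ]), 83.8)
scene blue [196. 324.] z [-1.3  7.4 10.7] (array([ 441.1, -359.6]), array([68.2, 95.2]), 82.8)
scene blue [308. 302.] z [-0.4  8.1 11.5] (array([ 579.7, -113.4]), 
[... 1233 characters left out ...]
rray([-700.2, 1432.4]), array([ 61.2, 125.3]), -47.2)
scene orange [376. 101.] z [-398.6 -393.4 -384.5] (array([-570.4, 1504.7]), array([ 46.8, 237.4]), -66.0)
scene orange [506.  56.] z [265.8 267.7 271.4] (array([ 383.4, 1082.5]), array([39.6, 95.1]), -14.4)
scene orange [471.  43.] z [264.4 267.5 270.7] (array([ 225.7, 1098.2]), array([ 80.2, 141.5]), 10.0)
scene orange [448.  36.] z [264.2 268.  272. ] (array([ 126.1, 1108.5]), array([ 72.1, 188.8]), -87.5)
(array([  0,   0,   1,   7,  71, 307, 652, 631, 253,  48,  13,   7,   5,
         8,  25,  39,  46,  11,  15,  45,  66, 103]), array([38, 40, 42, 44, 46, 48, 50, 52, 54, 56, 58, 60, 62, 64, 66, 68, 70,
       72, 74, 76, 78, 80, 82]))
```

Run:
```python
from h import *
f=pickle.load(open('top.pkl','rb')); C=cloud(f)
z=C[...,2]
m=((z>44)&(z<59)).astype(np.uint8); m[:195]=0;m[270:]=0;m[:,:210]=0;m[:,330:]=0
v,u=np.nonzero(m); hull=np.c_[u,v]
P=onplane(f,hull,51.5); print('deck+arm',rect(P),np.median(z[m>0]))
for nm,(u0,v0,u1,v1) in dict(collar=(215,205,250,240),mark=(298,225,318,248),jar=(155,240,190,270),bowl=(120,180,180,236)).items():
    c=C[v0:v1,u0:u1].reshape(-1,3); lo={'collar':70,'mark':63,'jar':35,'bowl':35}[nm]
    c=c[c[:,2]>lo]; print(nm,len(c),c.mean(0).round(1),np.percentile(c,[5,95],axis=0).round(1).tolist())
cr=cv2.resize(f['pixels'][190:280,120:340],None,fx=3.6,fy=3.6,interpolation=2);cv2.imwrite('pics/c1.png',cr[:,:,::-1])
print(eyes.grab_frame('wrist')['T_tool_cam'])
```

```text
deck+arm (array([505.7, 156.3]), array([ 78.1, 192.3]), 80.6) 51.868321959958166
collar 347 [513.6 221.6  97.5] [[497.3, 206.3, 75.6], [536.4, 244.7, 111.9]]
mark 147 [486.5  48.5  80.9] [[474.7, 37.6, 66.2], [501.7, 60.3, 87.0]]
jar 306 [446.8 363.   68.5] [[430.7, 351.1, 43.5], [466.4, 387.7, 54.6]]
bowl 506 [554.  415.7  73.8] [[499.8, 362.0, 35.8], [607.1, 469.1, 49.4]]
[[-5.75569185e-04 -9.70923867e-01 -2.39387790e-01  6.72401495e+01]
 [ 9.99999757e-01 -6.53056172e-04  2.44368262e-04 -5.59856425e-01]
 [-3.93596652e-04 -2.39387591e-01  9.70924006e-01 -1.70983087e+02]
 [ 0.00000000e+00  0.00000000e+00  0.00000000e+00  1.00000000e+00]]
```

View pics/c1.png

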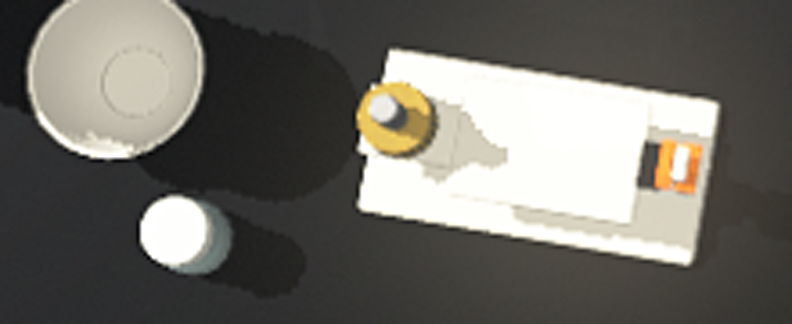

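Crop: collar at about (396,119), with the mast tip off it by parallax. The deck and arm are white, and the orange marker is at (680,165). I'll take a closer wrist view next.

send_rows --pt "0.1 -0.12 0.1 0 0 -0.15 1" --pt "0.2 -0.24 0.134 0 0 -0.3 1" --pt "0.3 -0.36 0.134 0 0 -0.45 1" --pt "0.4 -0.5 0.134 0 0 -0.6 1" --pt "0.48 -0.62 0.134 0 0 -0.75 1" --pt "0.54 -0.734 0.134 0 0 -0.933 1" --pt "0.54 -0.734 0.134 0 0 -0.933 1" --pt "0.54 -0.734 0.134 0 0 -0.933 1" --pt "0.54 -0.734 0.134 0 0 -0.933 1" --pt "0.54 -0.734 0.134 0 0 -0.933 1" --pt "0.54 -0.734 0.134 0 0 -0.933 1" --pt "0.54 -0.734 0.134 0 0 -0.933 1"

```text
time_s: 1.65
ee_pos: [499.6, 160.9, 281.0]
ee_rot: [180.0, -0.0, 100.5]
force: [-0.0, -0.2, 1.0]
gripper_width: 90.8
gripper_force: 0.0
```

Run:
```python
from h import *
f,s=grab('wrist'); pickle.dump((f,s),open('w1.pkl','wb')); print(s['ee_pos'],s['ee_rot'],s['force'])
cv2.imwrite('pics/w1.png',f['pixels'][:,:,::-1])
```

```text
[499.63910881 160.89351884 281.02968125] [ 1.79995931e+02 -6.82145286e-03  1.00526660e+02] [-0.02058891 -0.15381607  1.01958233]
```

View pics/w1.png

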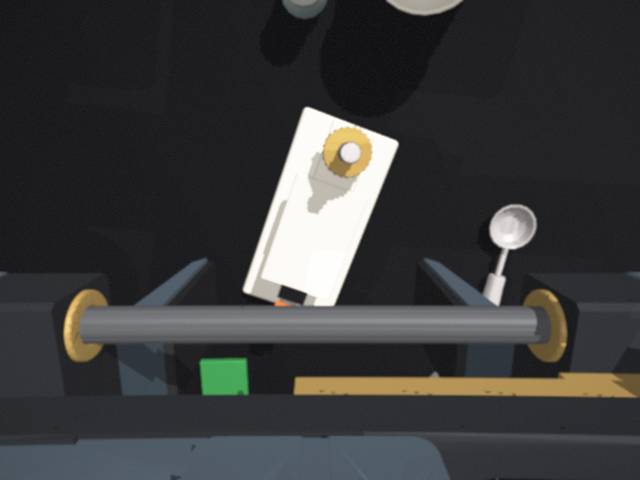

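The wrist view shows the collar at (348,152). The deck runs down to about (290,285), and the gripper bar hides the marker. I'll measure the collar here, then take a second view from 90 mm further in -y so the marker is clear.

send_rows --pt "0 -0.1 0 0 0 -0.15 1" --pt "0 -0.2 0 0 0 -0.33 1" --pt "0 -0.2 0 0 0 -0.33 1" --pt "0 -0.2 0 0 0 -0.33 1" --pt "0 -0.2 0 0 0 -0.33 1"

```text
time_s: 2.33
ee_pos: [500.1, 61.1, 281.0]
ee_rot: [180.0, -0.0, 80.8]
force: [-0.2, 0.3, -1.2]
gripper_width: 91.2
gripper_force: 0.0
```

Run:
```python
from h import *
f,s=grab('wrist'); pickle.dump((f,s),open('w2.pkl','wb')); print(s['ee_pos'],s['ee_rot'])
cv2.imwrite('pics/w2.png',f['pixels'][:,:,::-1])
for n in('w1','w2'):
    f,s=pickle.load(open(n+'.pkl','rb')); C=cloud(f,s); z=C[...,2]; H=hsv(f)
    m=cv2.inRange(H,(15,120,90),(30,255,255)); m[:, :200]=0; m[270:]=0; m[:,420:]=0
    c=C[(m>0)&(z>70)]; print(n,'collar',len(c),np.median(c,axis=0).round(1),np.percentile(c,[1,99],axis=0).round(1).tolist())
    zt=np.median(c[:,2])
    cs,_=cv2.findContours(m,cv2.RETR_EXTERNAL,cv2.CHAIN_APPROX_NONE); k=max(cs,key=cv2.contourArea).reshape(-1,2)
    cc,r=cv2.minEnclosingCircle(onplane(f,k,zt)[:,:2].astype(np.float32)); print('circle',cc,r)
    w=(H[...,1]<60)&(H[...,2]>120)&(z>44)&(z<60)
    w[285:]=0
    v,u=np.nonzero(w); P=onplane(f,np.c_[u,v],51.5); print('deck z',np.median(z[w]),rect(P))
    o=cv2.inRange(H,(3,150,90),(16,255,255))>0
    o&=(z>55)&(z<90); print('mark',o.sum(), np.percentile(C[o],[2,50,98],axis=0).round(1).tolist() if o.any() else 0)
```

```text
[500.13919921  61.09807983 280.96394607] [ 1.79999637e+02 -2.22819179e-02  8.07513827e+01]
w1 collar 1298 [514.9 226.3  79. ] [[496.4, 205.8, 77.2], [537.6, 246.2, 81.0]]Traceback (most recent call last):
  File "<stdin>", line 10, in <module>
  File "h.py", line 15, in onplane
    R,o=pose(f,s); d=rays(f,uv)@R.T
        ~~~~^^^^^
  File "h.py", line 8, in pose
    T=np.array(f['T_tool_cam']); Rt=Ro.from_euler('xyz',s['ee_rot'],degrees=True).as_matrix()
                                                        ~^^^^^^^^^^
TypeError: 'NoneType' object is not subscriptable
```

View pics/w2.png

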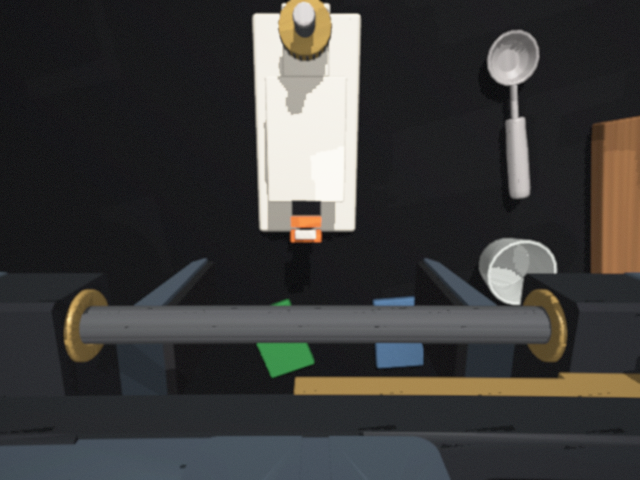

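This second view shows the collar at (303,28), the deck from (267,77) to (343,200), and the marker at (306,228) with the white post top at (306,235). The image is aligned with the deck, so the deck's yaw is about 81°.

Run:
```python
from h import *
for n in('w1','w2'):
    f,s=pickle.load(open(n+'.pkl','rb')); C=cloud(f,s); z=C[...,2]; H=hsv(f)
    m=cv2.inRange(H,(15,120,90),(30,255,255)); m[:, :200]=0; m[270:]=0; m[:,420:]=0
    mm=((m>0)&(z>70))
    c=C[mm]; zt=np.median(c[:,2]); v,u=np.nonzero(mm)
    cc,r=cv2.minEnclosingCircle(onplane(f,np.c_[u,v],zt,s)[:,:2].astype(np.float32)); print(n,'collar',zt,cc,r)
    w=(H[...,1]<60)&(H[...,2]>70)&(z>46)&(z<58); w[285:]=0
    v,u=np.nonzero(w); P=onplane(f,np.c_[u,v],np.median(z[w]),s); print('deck+arm z',np.median(z[w]),len(P),rect(P))
    # deck body only: points farther than 60 from collar
    q=P[np.hypot(P[:,0]-cc[0],P[:,1]-cc[1])>40]; print(rect(q))
    o=(cv2.inRange(H,(3,150,60),(16,255,255))>0)&(z>45)&(z<90)
    if o.any():
        print('mark',o.sum(),np.percentile(C[o],[2,50,98],axis=0).round(1).tolist()); print(np.histogram(z[o],bins=range(46,90,2)))
        print([ (r_,z[r_,300:313].round(0).tolist()) for r_ in range(212,246,3)])
```

```text
w1 collar 79.01884953236768 (517.1177368164062, 226.1520538330078) 21.834577560424805
deck+arm z 50.98668535580288 8707 (array([523.4, 225.2]), array([143.7, 295. ]), -88.8)
(array([523.4, 225.2]), array([143.7, 295. ]), -88.8)
mark 38 [[475.3, 59.6, 63.7], [480.1, 61.5, 68.0], [486.0, 62.8, 70.0]]
(array([ 0,  0,  0,  0,  0,  0,  0,  0,  3,  8,  8, 18,  1,  0,  0,  0,  0,
        0,  0,  0,  0]), array([46, 48, 50, 52, 54, 56, 58, 60, 62, 64, 66, 68, 70, 72, 74, 76, 78,
       80, 82, 84, 86, 88]))
[(212, [49.0, 51.0, 51.0, 51.0, 51.0, 51.0, 51.0, 52.0, 52.0, 51.0, 50.0, 52.0, 50.0]), (215, [51.0, 51.0, 51.0, 50.0, 49.0, 50.0, 51.0, 51.0, 51.0, 51.0, 51.0, 51.0, 52.0]), (218, [51.0, 50.0, 52.0, 52.0, 50.0, 50.0, 51.0, 51.0, 50.0, 52.0, 51.0, 51.0, 51.0]), (221, [51.0, 50.0, 51.0, 51.0, 51.0, 51.0, 52.0, 51.0, 51.0, 52.0, 51.0, 51.0, 51.0]), (224, [50.0, 51.0, 51.0, 51.0, 52.0, 52.0, 50.0, 52.0, 51.0, 50.0, 51.0, 52.0, 50.0]), (227, [51.0, 51.0, 50.0, 51.0, 52.0, 51.0, 52.0, 51.0, 51.0, 51.0, 52.0, 51.0, 50.0]), (230, [51.0, 51.0, 51.0, 51.0, 52.0, 53.0, 50.0, 52.0, 53.0, 52.0, 51.0,
[... 1307 characters left out ...]
, 68.0, 70.0]), (224, [70.0, 68.0, 67.0, 69.0, 67.0, 69.0, 69.0, 69.0, 69.0, 69.0, 69.0, 68.0, 69.0]), (227, [72.0, 71.0, 71.0, 70.0, 70.0, 70.0, 72.0, 70.0, 72.0, 71.0, 72.0, 71.0, 69.0]), (230, [82.0, 81.0, 82.0, 81.0, 81.0, 82.0, 81.0, 80.0, 83.0, 82.0, 81.0, 81.0, 81.0]), (233, [85.0, 84.0, 84.0, 85.0, 84.0, 83.0, 84.0, 85.0, 84.0, 86.0, 84.0, 85.0, 85.0]), (236, [85.0, 85.0, 84.0, 85.0, 85.0, 84.0, 84.0, 84.0, 85.0, 85.0, 84.0, 84.0, 84.0]), (239, [68.0, 70.0, 70.0, 69.0, 68.0, 69.0, 68.0, 68.0, 68.0, 69.0, 69.0, 70.0, 71.0]), (242, [-0.0, -0.0, -1.0, 1.0, -0.0, -0.0, 1.0, -0.0, -2.0, 0.0, 0.0, -0.0, -1.0]), (245, [-1.0, -1.0, -1.0, 1.0, 1.0, -0.0, 1.0, 1.0, 0.0, 1.0, -1.0, -1.0, 0.0])]
```

Deck top is at 51.0 and the marker top at 68.8, so the rise is 17.8 mm, which is about 408° anticlockwise. The collar axis is at (517.7, 226), with its top at 79. I'll go to the collar.

send_rows --pt "0.0352 0.11 0 0 0 0 1" --pt "0.0352 0.22 0 0 0 0 1" --pt "0.0352 0.33 0 0 0 0 1" --pt "0.0352 0.33 0 0 0 0 1" --pt "0.0352 0.33 -0.1 0 0 0 1" --pt "0.0352 0.33 -0.2 0 0 0 1" --pt "0.0352 0.33 -0.3 0 0 0 1" --pt "0.0352 0.33 -0.37 0 0 0 1" --pt "0.0352 0.33 -0.41 0 0 0 1" --pt "0.0352 0.33 -0.444 0 0 0 1" --pt "0.0352 0.33 -0.444 0 0 0 1" --pt "0.0352 0.33 -0.444 0 0 0 1"

```text
time_s: 3.88
ee_pos: [518.2, 225.0, 59.7]
ee_rot: [179.9, -0.0, 80.6]
force: [-0.3, -0.0, 0.6]
gripper_width: 91.3
gripper_force: 0.0
```

send_rows --pt "0 0 0 0 0 -0.17 1" --pt "0 0 0 0 0 -0.34 1" --pt "0 0 0 0 0 -0.5 1" --pt "0 0 0 0 0 -0.67 1" --pt "0 0 0 0 0 -0.833 1" --pt "0 0 0 0 0 -0.833 -1" --pt "0 0 0 0 0 -0.833 -1" --pt "0 0 0 0 0 -0.833 -1" --pt "0 0 0 0 0 -0.833 -1" --pt "0 0 0.001 0 0 -0.67 -1" --pt "0 0 0.002 0 0 -0.5 -1" --pt "0 0 0.003 0 0 -0.333 -1" --pt "0 0 0.004 0 0 -0.167 -1" --pt "0 0 0.005 0 0 0 -1" --pt "0 0 0.006 0 0 0.167 -1" --pt "0 0 0.007 0 0 0.333 -1" --pt "0 0 0.008 0 0 0.5 -1" --pt "0 0 0.009 0 0 0.667 -1" --pt "0 0 0.009 0 0 0.667 -1" --squeeze 30

```text
time_s: 6.25
ee_pos: [518.2, 226.1, 63.0]
ee_rot: [179.9, -0.1, 120.5]
force: [1.8, 5.5, -6.1]
gripper_width: 45.3
gripper_force: 30.0
```

send_rows --pt "0 0 0.001 0 0 0.17 -1" --pt "0 0 0.002 0 0 0.34 -1" --pt "0 0 0.003 0 0 0.5 -1" --pt "0 0 0.004 0 0 0.67 -1" --pt "0 0 0.005 0 0 0.83 -1" --pt "0 0 0.005 0 0 1 -1" --pt "0 0 0.005 0 0 1 -1" --pt "0 0 0.005 0 0 1 1" --pt "0 0 0.005 0 0 1 1" --pt "0 0 0.005 0 0 1 1" --pt "0 0 0.005 0 0 0.83 1" --pt "0 0 0.005 0 0 0.67 1" --pt "0 0 0.005 0 0 0.5 1" --pt "0 0 0.005 0 0 0.34 1" --pt "0 0 0.005 0 0 0.17 1" --pt "0 0 0.005 0 0 0 1" --pt "0 0 0.005 0 0 -0.17 1" --pt "0 0 0.005 0 0 -0.34 1" --pt "0 0 0.005 0 0 -0.5 1" --pt "0 0 0.005 0 0 -0.67 1"

```text
time_s: 8.75
ee_pos: [517.7, 224.7, 66.1]
ee_rot: [180.0, 0.0, 80.1]
force: [0.6, -0.3, 0.2]
gripper_width: 91.3
gripper_force: 0.0
```

send_rows --pt "0 0 0 0 0 -0.17 1" --pt "0 0 0 0 0 -0.34 1" --pt "0 0 0 0 0 -0.5 1" --pt "0 0 0 0 0 -0.67 1" --pt "0 0 0 0 0 -0.833 1" --pt "0 0 0 0 0 -0.833 -1" --pt "0 0 0 0 0 -0.833 -1" --pt "0 0 0 0 0 -0.833 -1" --pt "0 0 0 0 0 -0.833 -1" --pt "0 0 0.001 0 0 -0.67 -1" --pt "0 0 0.002 0 0 -0.5 -1" --pt "0 0 0.003 0 0 -0.333 -1" --pt "0 0 0.004 0 0 -0.167 -1" --pt "0 0 0.005 0 0 0 -1" --pt "0 0 0.006 0 0 0.167 -1" --pt "0 0 0.007 0 0 0.333 -1" --pt "0 0 0.008 0 0 0.5 -1" --pt "0 0 0.009 0 0 0.667 -1" --pt "0 0 0.009 0 0 0.667 -1"

```text
time_s: 11.12
ee_pos: [518.1, 226.0, 70.0]
ee_rot: [179.9, -0.1, 120.4]
force: [1.3, 4.7, -6.3]
gripper_width: 45.4
gripper_force: 30.0
```

send_rows --pt "0 0 0.001 0 0 0.17 -1" --pt "0 0 0.002 0 0 0.34 -1" --pt "0 0 0.003 0 0 0.5 -1" --pt "0 0 0.004 0 0 0.67 -1" --pt "0 0 0.005 0 0 0.83 -1" --pt "0 0 0.005 0 0 1 -1" --pt "0 0 0.005 0 0 1 -1" --pt "0 0 0.005 0 0 1 1" --pt "0 0 0.005 0 0 1 1" --pt "0 0 0.005 0 0 1 1" --pt "0 0 0.005 0 0 0.83 1" --pt "0 0 0.005 0 0 0.67 1" --pt "0 0 0.005 0 0 0.5 1" --pt "0 0 0.005 0 0 0.34 1" --pt "0 0 0.005 0 0 0.17 1" --pt "0 0 0.005 0 0 0 1" --pt "0 0 0.005 0 0 -0.17 1" --pt "0 0 0.005 0 0 -0.34 1" --pt "0 0 0.005 0 0 -0.5 1" --pt "0 0 0.005 0 0 -0.67 1"

```text
time_s: 13.62
ee_pos: [517.7, 224.7, 73.1]
ee_rot: [180.0, 0.0, 79.9]
force: [0.4, 0.2, -0.9]
gripper_width: 91.4
gripper_force: 0.0
```

```bash
cat > lev.py <<'E'
from h import *
f0=pickle.load(open('top.pkl','rb')); f=eyes.grab_frame('top')
a=cloud(f0)[225:245,262:292,2]; b=cloud(f)[225:245,262:292,2]
print('top deck z before/after',np.median(a),np.median(b))
w,s=grab('wrist'); z=cloud(w,s)[...,2]; m=(z>45)&(z<78); h,e=np.histogram(z[m],bins=np.arange(45,78,1)); print(list(zip(e[:-1],h)))
E
python3 lev.py
```

```text
top deck z before/after 51.83347436238523 64.39578906063605
[(np.int64(45), np.int64(74)), (np.int64(46), np.int64(76)), (np.int64(47), np.int64(74)), (np.int64(48), np.int64(215)), (np.int64(49), np.int64(1198)), (np.int64(50), np.int64(1530)), (np.int64(51), np.int64(360)), (np.int64(52), np.int64(18)), (np.int64(53), np.int64(0)), (np.int64(54), np.int64(1)), (np.int64(55), np.int64(4)), (np.int64(56), np.int64(11)), (np.int64(57), np.int64(54)), (np.int64(58), np.int64(99)), (np.int64(59), np.int64(94)), (np.int64(60), np.int64(138)), (np.int64(61), np.int64(325)), (np.int64(62), np.int64(2007)), (np.int64(63), np.int64(3620)), (np.int64(64), np.int64(654)), (np.int64(65), np.int64(8)), (np.int64(66), np.int64(13)), (np.int64(67), np.int64(18)), (np.int64(68), np.int64(33)), (np.int64(69), np.int64(37)), (np.int64(70), np.int64(35)), (np.int64(71), np.int64(48)), (np.int64(72), np.int64(55)), (np.int64(73), np.int64(82)), (np.int64(74), np.int64(115)), (np.int64(75), np.int64(122)), (np.int64(76), np.int64(114))]
```

send_rows --pt "0 0 0 0 0 -0.17 1" --pt "0 0 0 0 0 -0.34 1" --pt "0 0 0 0 0 -0.5 1" --pt "0 0 0 0 0 -0.67 1" --pt "0 0 0 0 0 -0.833 1" --pt "0 0 0 0 0 -0.833 -1" --pt "0 0 0 0 0 -0.833 -1" --pt "0 0 0 0 0 -0.833 -1" --pt "0 0 0 0 0 -0.833 -1" --pt "0 0 0.001 0 0 -0.67 -1" --pt "0 0 0.002 0 0 -0.5 -1" --pt "0 0 0.003 0 0 -0.333 -1" --pt "0 0 0.004 0 0 -0.167 -1" --pt "0 0 0.005 0 0 0 -1" --pt "0 0 0.006 0 0 0.167 -1" --pt "0 0 0.007 0 0 0.333 -1" --pt "0 0 0.008 0 0 0.5 -1" --pt "0 0 0.009 0 0 0.667 -1" --pt "0 0 0.009 0 0 0.667 -1"

```text
time_s: 16.1
ee_pos: [518.1, 226.1, 77.0]
ee_rot: [179.9, -0.1, 120.2]
force: [1.6, 5.6, -6.8]
gripper_width: 45.2
gripper_force: 30.0
```

send_rows --pt "0 0 0.001 0 0 0.17 -1" --pt "0 0 0.002 0 0 0.34 -1" --pt "0 0 0.003 0 0 0.6 -1" --pt "0 0 0.003 0 0 0.6 -1" --pt "0 0 0.003 0 0 0.6 -1" --pt "0 0 0.003 0 0 0.6 1" --pt "0 0 0.003 0 0 0.6 1" --pt "0 0 0.003 0 0 0.6 1" --pt "0 0 0.003 0 0 0.6 1" --pt "0 0 0.1 0 0 0.4 1" --pt "0 0 0.2 0 0 0.2 1" --pt "0 -0.1 0.3 0 0 0 1" --pt "-0.04 -0.2 0.41 0 0 -0.2 1" --pt "-0.04 -0.3 0.41 0 0 -0.4 1" --pt "-0.04 -0.33 0.41 0 0 -0.6 1" --pt "-0.04 -0.33 0.41 0 0 -0.667 1" --pt "-0.04 -0.33 0.41 0 0 -0.667 1" --pt "-0.04 -0.33 0.41 0 0 -0.667 1"

```text
time_s: 18.35
ee_pos: [497.6, 60.1, 282.4]
ee_rot: [-180.0, 0.0, 80.4]
force: [0.2, -0.1, -1.1]
gripper_width: 91.0
gripper_force: 0.0
```

```bash
cat > feed.py <<'E'
from h import *
f,s=grab('wrist'); C=cloud(f,s); z=C[...,2]; H=hsv(f); print(s['ee_pos'],s['ee_rot'])
w=(H[...,1]<60)&(H[...,2]>70)&(z>62)&(z<74); w[285:]=0; w[:,:150]=0; w[:,450:]=0
n,l,st,_=cv2.connectedComponentsWithStats(w.astype(np.uint8)); i=1+np.argmax(st[1:,4]); w=l==i
zd=np.median(z[w]); v,u=np.nonzero(w); P=onplane(f,np.c_[u,v],zd,s); print('deck+arm z',zd,len(P),rect(P))
mm=(cv2.inRange(H,(15,120,90),(30,255,255))>0)&(z>88)&(z<104); v,u=np.nonzero(mm); zt=np.median(z[mm])
print('collar',zt,cv2.minEnclosingCircle(onplane(f,np.c_[u,v],zt,s)[:,:2].astype(np.float32)))
o=(cv2.inRange(H,(3,150,60),(16,255,255))>0)&(z>60)&(z<75); v,u=np.nonzero(o); zm=np.median(z[o])
print('mark',zm,rect(onplane(f,np.c_[u,v],zm,s)))
a=np.deg2rad(rect(P)[2]); e=np.array([np.cos(a),np.sin(a)]); t=P[:,:2]@e; n_=P[:,:2]@[e[1],-e[0]]
wide=[x for x in range(int(t.min()),int(t.max())) if np.ptp(n_[abs(t-x)<1.5])>70] if 1 else 0
mid=(wide[0]+wide[-1]+1)/2; nc=(n_.min()+n_.max())/2; print('deck centre',mid*e+nc*np.array([e[1],-e[0]]),'len',wide[-1]-wide[0])
E
python3 feed.py
```

```text
[497.63234325  60.09402196 282.38490391] [-1.79988570e+02  5.26855822e-03  8.04171262e+01]
deck+arm z 68.54852869486956 11880 (array([503.6, 140. ]), array([ 78.5, 156.3]), 80.5)
collar 96.56575573471926 ((517.6209716796875, 225.40110778808594), 23.08968162536621)
mark 68.81805389284892 (array([487.7,  49.1]), array([26.5, 29.2]), -9.4)
deck centre [502.24717813 132.42138534] len 120
```

The deck is at 68.5 and the marker at 68.8, so it's level and released. The deck centre is (502,132) and its long axis is 80.5°. Next I'll look at the first plate.

send_rows --pt "0.04 -0.11 0 0 0 0.04 1" --pt "0.08 -0.22 0 0 0 0.083 1" --pt "0.12 -0.33 0 0 0 0.083 1" --pt "0.157 -0.42 0 0 0 0.083 1" --pt "0.157 -0.42 0 0 0 0.083 1" --pt "0.157 -0.42 0 0 0 0.083 1" --pt "0.157 -0.42 0 0 0 0.083 1"

```text
time_s: 19.27
ee_pos: [576.0, -148.7, 282.7]
ee_rot: [180.0, -0.0, 85.4]
force: [0.1, 0.1, -0.4]
gripper_width: 91.0
gripper_force: 0.0
```

```bash
cat > item.py <<'E'
from h import *
import sys
c,zt,out=sys.argv[1],float(sys.argv[2]),sys.argv[3]
f,s=grab('wrist'); cv2.imwrite(f'pics/{out}.png',f['pixels'][:,:,::-1]); C=cloud(f,s); print('tcp',s['ee_pos'].round(2),s['ee_rot'].round(2))
for k in blobs(f,c,500):
    if c=='blue' and k[:,1].max()>300: print('cut?',k.mean(0).round())
    m=np.zeros((480,640),np.uint8); cv2.drawContours(m,[k.reshape(-1,1,2)],-1,1,-1); zz=C[m>0][:,2]
    print(k.mean(0).round(),'px rows',k[:,1].min(),k[:,1].max(),'z',np.percentile(zz,[5,50,95]).round(1),rect(onplane(f,k,zt,s)))
    if c=='must':
        t=(m>0)&(C[...,2]>25)&(C[...,2]<36)
        if t.sum()>50:
            v,u=np.nonzero(t); print('  handle z',np.median(C[t][:,2]),rect(onplane(f,np.c_[u,v],np.median(C[t][:,2]),s)))
E
python3 item.py blue 9 p1
```

```text
tcp [ 575.98 -148.65  282.69] [ 1.800e+02 -2.000e-02  8.536e+01]
cut? [221. 371.]
[221. 371.] px rows 343 394 z [ 5.7  9.  10.5] (array([ 438.4, -345.8]), array([59.8, 72.3]), 83.0)
[312. 171.] px rows 130 213 z [ 7.2  9.2 10.6] (array([ 575.8, -111.2]), array([59.8, 91.5]), 85.6)
```

Plate 1 is at (575.8, -111.2), 85.6°, 59.8×91.5 mm with its top at about 9, which matches. I'll grasp it.

send_rows --pt "0 0.075 -0.12 0 0 0 1" --pt "0 0.075 -0.24 0 0 0 1" --pt "0 0.075 -0.36 0 0 0 1" --pt "0 0.075 -0.45 0 0 0 1" --pt "0 0.075 -0.52 0 0 0 1" --pt "0 0.075 -0.55 0 0 0 1" --pt "0 0.075 -0.56 0 0 0 1" --pt "0 0.075 -0.56 0 0 0 1" --pt "0 0.075 -0.56 0 0 0 -1" --pt "0 0.075 -0.56 0 0 0 -1" --pt "0 0.075 -0.56 0 0 0 -1" --pt "0 0.075 -0.56 0 0 0 -1" --pt "0 0.075 -0.56 0 0 0 -1" --squeeze 30

```text
time_s: 20.95
ee_pos: [576.4, -112.6, 2.8]
ee_rot: [180.0, 0.0, 85.2]
force: [-0.4, -0.5, 2.7]
gripper_width: 57.5
gripper_force: 30.0
```

send_rows --pt "0 0 0.08 0 0 0 -1" --pt "0 0 0.18 0 0 0 -1" --pt "0 0.05 0.28 0 0 -0.04 -1" --pt "-0.03 0.14 0.3 0 0 -0.08 -1" --pt "-0.06 0.23 0.3 0 0 -0.08 -1" --pt "-0.1 0.32 0.3 0 0 -0.08 -1" --pt "-0.13 0.41 0.3 0 0 -0.08 -1" --pt "-0.149 0.46 0.3 0 0 -0.08 -1" --pt "-0.149 0.487 0.3 0 0 -0.08 -1" --pt "-0.149 0.487 0.28 0 0 -0.08 -1" --pt "-0.149 0.487 0.22 0 0 -0.08 -1" --pt "-0.149 0.487 0.17 0 0 -0.08 -1" --pt "-0.149 0.487 0.15 0 0 -0.08 -1" --pt "-0.149 0.487 0.15 0 0 -0.08 -1" --pt "-0.149 0.487 0.15 0 0 -0.08 -1"

```text
time_s: 22.82
ee_pos: [502.7, 130.8, 78.3]
ee_rot: [179.9, -0.0, 80.4]
force: [0.1, 0.4, -1.2]
gripper_width: 57.9
gripper_force: 30.0
```

send_rows --pt "-0.0014 0 -0.006 0 0 0 -1" --pt "-0.0014 0 -0.012 0 0 0 -1" --pt "-0.0014 0 -0.012 0 0 0 -1" --pt "-0.0014 0 -0.012 0 0 0 0" --pt "-0.0014 0 -0.012 0 0 0 1" --pt "-0.0014 0 -0.012 0 0 0 1" --pt "-0.0014 0 -0.012 0 0 0 1" --pt "-0.0014 0 0.04 0 0 0 1" --pt "-0.0014 0 0.14 0 0 0 1" --pt "0 -0.05 0.25 0 0 0 1" --pt "0 -0.14 0.35 0 0 0 1" --pt "0 -0.14 0.41 0 0 0 1" --pt "0 -0.14 0.41 0 0 0 1" --pt "0 -0.14 0.41 0 0 0 1"

```text
time_s: 24.58
ee_pos: [501.1, 61.0, 281.4]
ee_rot: [-179.9, 0.0, 80.5]
force: [0.8, -0.1, -0.6]
gripper_width: 91.5
gripper_force: 0.0
```

```bash
python3 item.py blue 77.5 d1; python3 lev.py|head -1
```

```text
tcp [501.1   61.02 281.42] [-1.799e+02  3.000e-02  8.046e+01]
[303. 139.] px rows 91 189 z [76.3 77.6 78.9] (array([500.7, 132.1]), array([54.6, 87.2]), 81.0)
top deck z before/after 51.83347436238523 403.7402216988391
```

Plate 1 is on the deck at (500.7, 132.1), 81.0°, top 77.6, about 1.5 mm from the middle. On to the next plate.

send_rows --pt "0.02 -0.11 0 0 0 0 1" --pt "0.04 -0.22 0 0 0 0.045 1" --pt "0.06 -0.33 0 0 0 0.045 1" --pt "0.08 -0.44 0 0 0 0.045 1" --pt "0.1 -0.55 0 0 0 0.045 1" --pt "0.12 -0.66 0 0 0 0.045 1" --pt "0.14 -0.77 0 0 0 0.045 1" --pt "0.15 -0.862 0 0 0 0.045 1" --pt "0.15 -0.862 0 0 0 0.045 1" --pt "0.15 -0.862 0 0 0 0.045 1" --pt "0.15 -0.862 0 0 0 0.045 1"

```text
time_s: 26.1
ee_pos: [576.9, -368.5, 282.5]
ee_rot: [-180.0, -0.0, 83.2]
force: [-0.6, 1.0, 0.1]
gripper_width: 91.0
gripper_force: 0.0
```

```bash
python3 item.py blue 9 p2
```

```text
tcp [ 576.9  -368.52  282.49] [-1.7998e+02 -3.0000e-02  8.3240e+01]
[320. 225.] px rows 186 264 z [ 0.9  9.1 10.6] (array([ 579. , -392.3]), array([60.5, 91.7]), 83.2)
[192. 209.] px rows 170 250 z [ 3.   9.1 10.6] (array([ 437.4, -357.8]), array([60.4, 92.3]), 82.6)
```

Plate 2 was knocked aside and now lies at (579, -392.3). I'll grasp it there.

send_rows --pt "0.004 -0.048 -0.12 0 0 0 1" --pt "0.004 -0.048 -0.24 0 0 0 1" --pt "0.004 -0.048 -0.36 0 0 0 1" --pt "0.004 -0.048 -0.45 0 0 0 1" --pt "0.004 -0.048 -0.52 0 0 0 1" --pt "0.004 -0.048 -0.55 0 0 0 1" --pt "0.004 -0.048 -0.559 0 0 0 1" --pt "0.004 -0.048 -0.559 0 0 0 1" --pt "0.004 -0.048 -0.559 0 0 0 -1" --pt "0.004 -0.048 -0.559 0 0 0 -1" --pt "0.004 -0.048 -0.559 0 0 0 -1" --pt "0.004 -0.048 -0.559 0 0 0 -1" --pt "0.004 -0.048 -0.559 0 0 0 -1" --squeeze 30

```text
time_s: 27.78
ee_pos: [578.9, -394.2, 3.3]
ee_rot: [180.0, 0.0, 83.1]
force: [-0.0, -0.2, 1.2]
gripper_width: 57.6
gripper_force: 30.0
```

send_rows --pt "0 0 0.08 0 0 0 -1" --pt "0 0 0.18 0 0 0 -1" --pt "0 0.05 0.28 0 0 -0.043 -1" --pt "-0.02 0.15 0.3 0 0 -0.043 -1" --pt "-0.04 0.26 0.3 0 0 -0.043 -1" --pt "-0.06 0.37 0.3 0 0 -0.043 -1" --pt "-0.08 0.48 0.3 0 0 -0.043 -1" --pt "-0.1 0.59 0.3 0 0 -0.043 -1" --pt "-0.12 0.7 0.3 0 0 -0.043 -1" --pt "-0.14 0.81 0.3 0 0 -0.043 -1" --pt "-0.155 0.9 0.3 0 0 -0.043 -1" --pt "-0.155 0.97 0.3 0 0 -0.043 -1" --pt "-0.155 0.97 0.3 0 0 -0.043 -1" --pt "-0.155 0.97 0.3 0 0 -0.043 -1"

```text
time_s: 29.52
ee_pos: [501.0, 90.5, 152.7]
ee_rot: [-180.0, 0.0, 80.6]
force: [0.5, -0.3, -2.0]
gripper_width: 57.4
gripper_force: 30.0
```

send_rows --pt "0.001 0.079 0 0 0 0 -1" --pt "0.001 0.079 -0.04 0 0 0 -1" --pt "0.001 0.079 -0.09 0 0 0 -1" --pt "0.001 0.079 -0.12 0 0 0 -1" --pt "0.001 0.079 -0.12 0 0 0 -1" --pt "0.001 0.079 -0.12 0 0 0 -1"

```text
time_s: 30.28
ee_pos: [502.5, 130.2, 93.7]
ee_rot: [179.9, -0.0, 80.5]
force: [1.3, 0.6, -2.3]
gripper_width: 57.6
gripper_force: 30.0
```

send_rows --pt "-0.002 0 -0.012 0 0 0 -1" --pt "-0.002 0 -0.024 0 0 0 -1" --pt "-0.002 0 -0.024 0 0 0 -1" --pt "-0.002 0 -0.024 0 0 0 0" --pt "-0.002 0 -0.024 0 0 0 1" --pt "-0.002 0 -0.024 0 0 0 1" --pt "-0.002 0 -0.024 0 0 0 1" --pt "-0.002 0 0.02 0 0 0 1" --pt "-0.002 0 0.12 0 0 0 1" --pt "0 -0.05 0.23 0 0 0 1" --pt "0 -0.14 0.33 0 0 0 1" --pt "0 -0.14 0.377 0 0 0 1" --pt "0 -0.14 0.377 0 0 0 1" --pt "0 -0.14 0.377 0 0 0 1"

```text
time_s: 32.02
ee_pos: [501.0, 60.6, 280.1]
ee_rot: [-179.9, 0.0, 80.6]
force: [-0.4, -0.3, 0.3]
gripper_width: 91.2
gripper_force: 0.0
```

```bash
python3 item.py blue 86.5 d2
```

```text
tcp [501.03  60.65 280.12] [-1.7987e+02  3.0000e-02  8.0580e+01]
[302. 139.] px rows 89 189 z [85.3 86.6 87.9] (array([500.6, 132.3]), array([55. , 86.4]), 80.6)
```

send_rows --pt "-0.02 -0.11 0 0 0 0 1" --pt "-0.04 -0.22 0 0 0 0.04 1" --pt "-0.06 -0.33 0 0 0 0.04 1" --pt "-0.08 -0.44 0 0 0 0.04 1" --pt "-0.1 -0.55 0 0 0 0.04 1" --pt "-0.12 -0.66 0 0 0 0.04 1" --pt "-0.13 -0.77 0 0 0 0.04 1" --pt "-0.13 -0.862 0 0 0 0.04 1" --pt "-0.13 -0.862 0 0 0 0.04 1" --pt "-0.13 -0.862 0 0 0 0.04 1" --pt "-0.13 -0.862 0 0 0 0.04 1"

```text
time_s: 33.45
ee_pos: [436.9, -369.1, 281.1]
ee_rot: [-180.0, -0.0, 83.1]
force: [0.2, 1.0, -0.1]
gripper_width: 90.9
gripper_force: 0.0
```

```bash
python3 item.py blue 9 p3
```

```text
tcp [ 436.94 -369.1   281.14] [-1.7996e+02 -5.0000e-02  8.3060e+01]
[314. 195.] px rows 155 236 z [ 5.7  9.2 10.7] (array([ 436.7, -358.1]), array([60.1, 91.4]), 83.0)
```

send_rows --pt "0 0.024 -0.12 0 0 0 1" --pt "0 0.024 -0.24 0 0 0 1" --pt "0 0.024 -0.36 0 0 0 1" --pt "0 0.024 -0.45 0 0 0 1" --pt "0 0.024 -0.52 0 0 0 1" --pt "0 0.024 -0.55 0 0 0 1" --pt "0 0.024 -0.556 0 0 0 1" --pt "0 0.024 -0.556 0 0 0 1" --pt "0 0.024 -0.556 0 0 0 -1" --pt "0 0.024 -0.556 0 0 0 -1" --pt "0 0.024 -0.556 0 0 0 -1" --pt "0 0.024 -0.556 0 0 0 -1" --pt "0 0.024 -0.556 0 0 0 -1" --squeeze 30

```text
time_s: 35.12
ee_pos: [436.8, -358.6, 3.7]
ee_rot: [180.0, 0.0, 83.0]
force: [-0.8, 0.1, 2.0]
gripper_width: 57.6
gripper_force: 30.0
```

send_rows --pt "0 0 0.08 0 0 0 -1" --pt "0 0 0.18 0 0 0 -1" --pt "0 0.05 0.28 0 0 -0.042 -1" --pt "0.02 0.15 0.3 0 0 -0.042 -1" --pt "0.04 0.26 0.3 0 0 -0.042 -1" --pt "0.06 0.37 0.3 0 0 -0.042 -1" --pt "0.08 0.48 0.3 0 0 -0.042 -1" --pt "0.1 0.59 0.3 0 0 -0.042 -1" --pt "0.12 0.7 0.3 0 0 -0.042 -1" --pt "0.13 0.81 0.3 0 0 -0.042 -1" --pt "0.13 0.9 0.3 0 0 -0.042 -1" --pt "0.13 0.981 0.3 0 0 -0.042 -1" --pt "0.13 0.981 0.3 0 0 -0.042 -1" --pt "0.13 0.981 0.24 0 0 -0.042 -1" --pt "0.13 0.981 0.2 0 0 -0.042 -1" --pt "0.13 0.981 0.2 0 0 -0.042 -1" --pt "0.13 0.981 0.2 0 0 -0.042 -1"

```text
time_s: 37.25
ee_pos: [502.3, 131.5, 104.1]
ee_rot: [179.9, -0.0, 80.4]
force: [-0.2, -0.1, -1.8]
gripper_width: 57.8
gripper_force: 30.0
```

send_rows --pt "-0.001 0 -0.013 0 0 0 -1" --pt "-0.001 0 -0.026 0 0 0 -1" --pt "-0.001 0 -0.026 0 0 0 -1" --pt "-0.001 0 -0.026 0 0 0 0" --pt "-0.001 0 -0.026 0 0 0 1" --pt "-0.001 0 -0.026 0 0 0 1" --pt "-0.001 0 -0.026 0 0 0 1" --pt "-0.001 0 0.02 0 0 0 1" --pt "-0.001 0 0.12 0 0 0 1" --pt "0 -0.05 0.23 0 0 0 1" --pt "0 -0.14 0.33 0 0 0 1" --pt "0 -0.14 0.355 0 0 0 1" --pt "0 -0.14 0.355 0 0 0 1" --pt "0 -0.14 0.355 0 0 0 1"

```text
time_s: 39.0
ee_pos: [501.1, 62.2, 279.8]
ee_rot: [-179.9, 0.0, 80.5]
force: [-0.2, -0.7, -0.2]
gripper_width: 91.4
gripper_force: 0.0
```

```bash
python3 item.py blue 95.5 d3; python3 feed.py
python3 - <<'E'
from h import *
f=eyes.grab_frame('top'); C=cloud(f)
for c,h in(('blue',9),('must',6)):
    for k in blobs(f,c): print(c,k.mean(0).round(),rect(onplane(f,k,h)))
cv2.imwrite('pics/crop4.png',cv2.resize(f['pixels'][180:380,340:560],None,fx=3,fy=3)[:,:,::-1])
E
```

```text
tcp [501.12  62.2  279.78] [-1.7988e+02  3.0000e-02  8.0470e+01]
[302. 140.] px rows 89 192 z [94.3 95.5 96.8] (array([500.9, 132.5]), array([55.1, 87.1]), 80.1)
[501.02925481  62.29838628 279.53858712] [-1.79848104e+02  3.57368796e-02  8.04806695e+01]
deck+arm z 68.50819547117533 4976 (array([503.7, 140.9]), array([ 78.4, 159.9]), 80.5)
collar 96.54471096842167 ((517.5694580078125, 225.2685089111328), 23.15968894958496)
mark 68.75516712508704 (array([487.8,  49.1]), array([26.4, 30. ]), -9.5)
deck centre [502.32898068 132.91464884] len 121
blue [ 86. 295.] (array([359. , 575.5]), array([39.5, 82.5]), -5.1)
blue [ 47. 292.] (array([365.5, 665.2]), array([ 94.4, 106.2]), 86.7)
blue [255. 226.] (array([518.9, 178.8]), array([30.7, 57.4]), -16.8)
must [515. 343.] (array([ 252.1, -421.5]), array([ 97.4, 143.4]), -84.3)
must [431. 261.] (array([ 438.1, -236.2]), array([ 68.1, 100.8]), 80.0)
```

View pics/crop4.png

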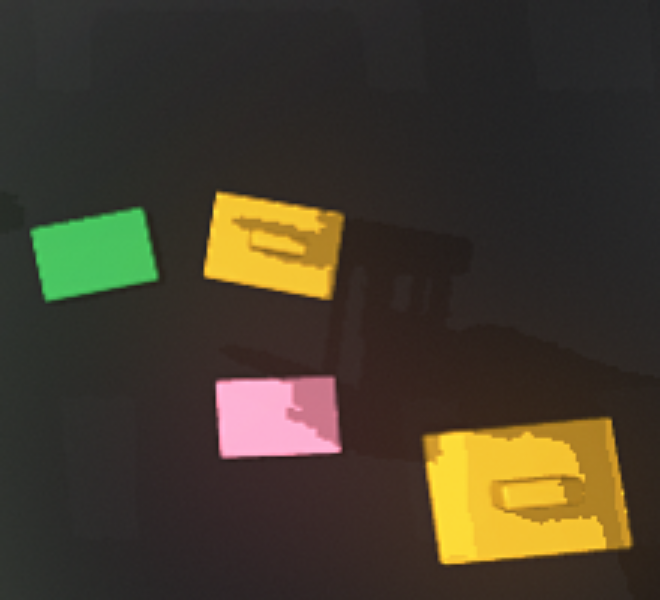

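View pics/d3.png

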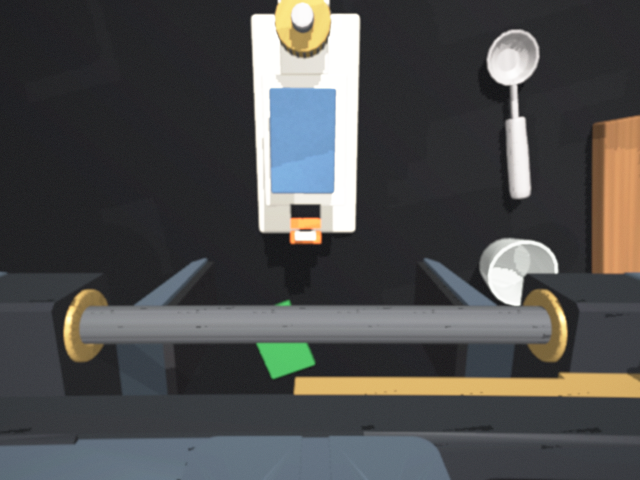

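The crop shows only the green and pink look-alikes, the large lid at crop (528,490), 97×143 mm, and the small lid at (275,245), 68×100 mm. The small one matches the description. In the wrist view the blue pile is square on the deck at (303,140). The lid handle is 14 mm wide across the lid's x, so I'll use the same yaw for it.

send_rows --pt "-0.02 -0.11 0 0 0 0 1" --pt "-0.04 -0.22 0 0 0 0 1" --pt "-0.06 -0.33 0 0 0 0 1" --pt "-0.08 -0.44 0 0 0 0 1" --pt "-0.1 -0.55 0 0 0 0 1" --pt "-0.126 -0.664 0 0 0 0 1" --pt "-0.126 -0.664 0 0 0 0 1" --pt "-0.126 -0.664 0 0 0 0 1" --pt "-0.126 -0.664 0 0 0 0 1"

```text
time_s: 40.28
ee_pos: [439.1, -268.7, 280.8]
ee_rot: [-180.0, -0.0, 80.6]
force: [0.6, 0.0, 0.2]
gripper_width: 91.5
gripper_force: 0.0
```

```bash
python3 item.py must 6 l1
```

```text
tcp [ 439.12 -268.69  280.77] [-1.7998e+02 -3.0000e-02  8.0560e+01]
```

Run:
```python
from h import *
f,s=grab('wrist'); H=hsv(f); C=cloud(f,s); z=C[...,2]
print(H[180,310],H[200,300],[tuple(H[r,310]) for r in range(120,260,20)])
COL['must']=((15,110,60),(32,255,255))
for k in blobs(f,'must',500): print(k.mean(0),rect(onplane(f,k,6,s)))
t=(z>24)&(z<36); t[285:]=0; v,u=np.nonzero(t); print(t.sum(),np.median(z[t]),rect(onplane(f,np.c_[u,v],np.median(z[t]),s)))
```

```text
[ 27 141 255] [ 20 164 232] [(np.uint8(120), np.uint8(17), np.uint8(46)), (np.uint8(27), np.uint8(135), np.uint8(255)), (np.uint8(27), np.uint8(142), np.uint8(255)), (np.uint8(27), np.uint8(141), np.uint8(255)), (np.uint8(19), np.uint8(166), np.uint8(208)), (np.uint8(25), np.uint8(153), np.uint8(255)), (np.uint8(114), np.uint8(26), np.uint8(49))]
[468.76333789 385.39124487] (array([ 589.3, -524.3]), array([ 34. , 437.3]), -9.5)
[213.43103448 374.16091954] (array([ 274.7, -452.7]), array([73.1, 77.1]), -9.8)
[547.9569378  325.07655502] (array([ 692.8, -461.2]), array([47.4, 99.4]), -87.6)
[ 78.68881119 323.1958042 ] (array([ 136. , -368.1]), array([47. , 99.6]), 67.7)
[309.00333333 176.27333333] (array([ 437.6, -236.9]), array([ 70.4, 102.9]), 79.3)
504 29.972623552942537 (array([ 436.6, -236.6]), array([12.9, 41.1]), 80.5)
```

View pics/l1.png

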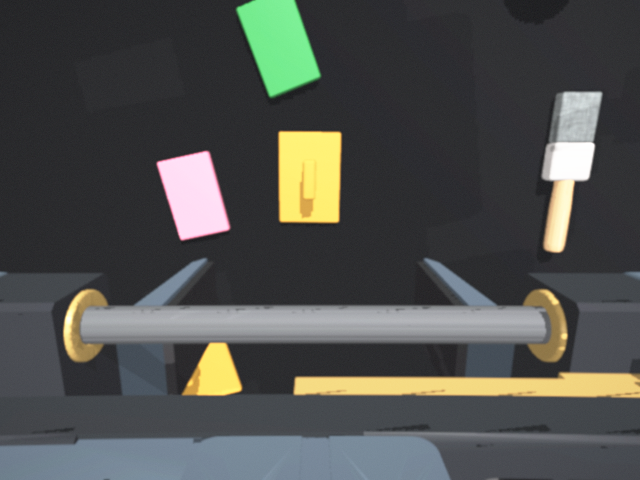

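The small lid is at pixel (309,176), which is (437, -237), 80°. Its handle is up with the top at 30. I'll grip the handle.

send_rows --pt "-0.004 0.065 -0.12 0 0 0 1" --pt "-0.004 0.065 -0.24 0 0 0 1" --pt "-0.004 0.065 -0.36 0 0 0 1" --pt "-0.004 0.065 -0.44 0 0 0 1" --pt "-0.004 0.065 -0.51 0 0 0 1" --pt "-0.004 0.065 -0.54 0 0 0 1" --pt "-0.004 0.065 -0.541 0 0 0 1" --pt "-0.004 0.065 -0.541 0 0 0 1" --pt "-0.004 0.065 -0.541 0 0 0 -1" --pt "-0.004 0.065 -0.541 0 0 0 -1" --pt "-0.004 0.065 -0.541 0 0 0 -1" --pt "-0.004 0.065 -0.541 0 0 0 -1" --pt "-0.004 0.065 -0.541 0 0 0 -1" --pt "-0.004 0.065 -0.541 0 0 0 -1" --pt "-0.004 0.065 -0.541 0 0 0 -1" --squeeze 30

```text
time_s: 42.25
ee_pos: [436.7, -237.5, 10.4]
ee_rot: [180.0, -0.0, 80.4]
force: [-0.2, -0.6, -0.8]
gripper_width: 24.0
gripper_force: 0.0
```

send_rows --pt "0 0 0 0 0 0 -1" --pt "0 0 0 0 0 0 -1" --pt "0 0 0 0 0 0 -1" --pt "0 0 0.08 0 0 0 -1" --pt "0 0 0.18 0 0 0 -1" --pt "0.01 0.05 0.28 0 0 0 -1" --pt "0.03 0.15 0.35 0 0 0 -1" --pt "0.05 0.26 0.35 0 0 0 -1" --pt "0.07 0.37 0.35 0 0 0 -1" --pt "0.09 0.48 0.35 0 0 0 -1" --pt "0.11 0.59 0.35 0 0 0 -1" --pt "0.13 0.68 0.35 0 0 0 -1" --pt "0.13 0.737 0.35 0 0 0 -1" --pt "0.13 0.737 0.35 0 0 0 -1" --pt "0.13 0.737 0.28 0 0 0 -1" --pt "0.13 0.737 0.23 0 0 0 -1" --pt "0.13 0.737 0.23 0 0 0 -1" --pt "0.13 0.737 0.23 0 0 0 -1"

```text
time_s: 44.5
ee_pos: [502.4, 130.4, 126.4]
ee_rot: [179.9, -0.0, 80.4]
force: [-0.6, 0.0, -1.5]
gripper_width: 13.7
gripper_force: 30.0
```

send_rows --pt "-0.001 0.0016 -0.02 0 0 0 -1" --pt "-0.001 0.0016 -0.034 0 0 0 -1" --pt "-0.001 0.0016 -0.0395 0 0 0 -1" --pt "-0.001 0.0016 -0.0395 0 0 0 -1" --pt "-0.001 0.0016 -0.0395 0 0 0 -1"

```text
time_s: 45.12
ee_pos: [501.3, 131.8, 105.8]
ee_rot: [180.0, -0.0, 80.5]
force: [-0.5, -0.4, -0.5]
gripper_width: 14.2
gripper_force: 30.0
```

send_rows --pt "0 0 0 0 0 0 0" --pt "0 0 0 0 0 0 0.5" --pt "0 0 0 0 0 0 1" --pt "0 0 0 0 0 0 1" --pt "0 0 0.05 0 0 0 1" --pt "0 0 0.15 0 0 0 1" --pt "0 -0.05 0.25 0 0 0 1" --pt "0 -0.14 0.35 0 0 0 1" --pt "0 -0.14 0.36 0 0 0 1" --pt "0 -0.14 0.36 0 0 0 1" --pt "0 -0.14 0.36 0 0 0 1"

```text
time_s: 46.5
ee_pos: [500.4, 62.4, 283.9]
ee_rot: [-179.8, 0.0, 80.5]
force: [0.2, 0.2, -0.7]
gripper_width: 91.3
gripper_force: 0.0
```

Run:
```python
from h import *
f,s=grab('wrist'); cv2.imwrite('pics/end.png',f['pixels'][:,:,::-1]); H=hsv(f); C=cloud(f,s); z=C[...,2]; print(s['ee_pos'],s['force'])
t=(z>118)&(z<132); t[285:]=0; t[:,:200]=0;t[:,420:]=0; v,u=np.nonzero(t); print('handle',t.sum(),np.median(z[t]),rect(onplane(f,np.c_[u,v],np.median(z[t]),s)))
m=(cv2.inRange(H,(15,100,60),(32,255,255))>0)&(z>98)&(z<105); m[:70]=0; m[285:]=0; v,u=np.nonzero(m); print('lid',m.sum(),np.median(z[m]),rect(onplane(f,np.c_[u,v],101.5,s)))
A=np.c_[C[m][:,:2],np.ones(m.sum())]; print('tilt',np.linalg.lstsq(A,z[m],rcond=None)[0][:2])
w=(H[...,1]<60)&(H[...,2]>70)&(z>62)&(z<74); w[285:]=0; print('deck',np.median(z[w]))
o=(cv2.inRange(H,(3,150,60),(16,255,255))>0)&(z>60)&(z<75); print('mark',np.median(z[o]))
```

```text
[500.41533616  62.35813097 283.92389624] [ 0.18010894  0.19771195 -0.68886961]
handle 897 125.13089351283617 (array([500.6, 132.5]), array([13.2, 41.6]), 80.3)
lid 7945 101.52336005785486 (array([500.9, 132.8]), array([66.4, 98.2]), 80.4)
tilt [-0.00015444 -0.00125945]
deck 68.4578177384538
mark 68.80647902781357
```

View pics/end.png

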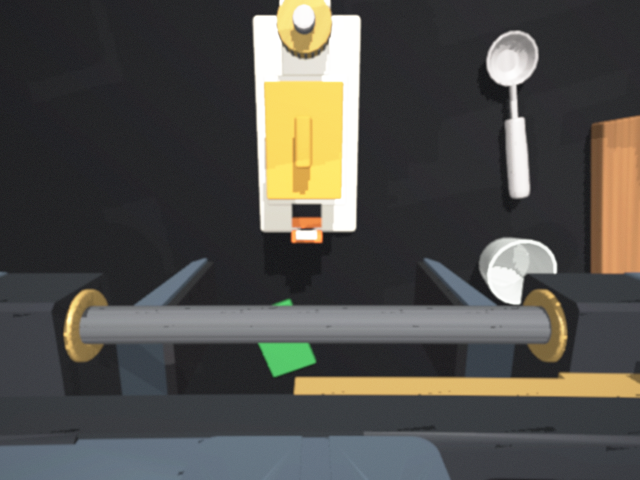

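The lid lies level and square on the pile, with its handle at (303,141) and its centre at (500.9, 132.8). The deck is at 68.5 against the marker's 68.8, so I'm handing it in.

```bash
python3 -c "
from workcell import env
print(env.job_done())"
```

```text
the job is handed in; nothing more can be done
None
```

I've handed the job in: the deck is level with the marker (0.3 mm apart by camera), and the three blue plates and the small mustard lid are stacked squarely on it, about 1.5 mm off centre; the hand-in returned no verdict.

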